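# Turn the carton on the packing turntable to its next stop and set the brake

## Task

Bring the carton on the inclined packing turntable round to its next stop: draw the red index knob right out of its hole, turn the disc clockwise (seen from above) and let the spring pin drop fully home in the very next hole, which lies under the disc and is found by feel. Once the pin is home and not before, swing the black-ball brake handle all the way over from off to on so that it stays there, and let go. Do not shift the two packets or the soap bottle on the table around it.

Things in the scene. Friction and masses are not known exactly. Their poses are not given: they have to be found in the camera images.
- stand: Green steel stand of the turntable, base plate 300 x 370 mm; origin under its middle on the table, z up, straight below the disc's centre. The disc leans 30 degrees: its low side is towards the stand's -y (the robot's right), its high side towards +y.
- disc_centre (a point): Centre of the top face of the turntable, a brown disc 350 mm across, 12 mm thick, with an aluminium edge; 150 mm above the table. z axis = the disc's turning axis, square to its face, pointing up out of it. x and y turn with the disc.
- carton_top (a point): Middle of the open top of the white carton with yellow and blue packets, 150 x 220 mm, 142 mm tall square to the disc, held in a cradle at the disc's centre and turning with it. Leaning with the disc it hangs over the knob at the low side: a hand coming straight down there meets the carton, so come in along the knob's own axis.
- knob (a point): Middle of the red index knob's head, 30 mm across, 20 mm thick. z axis = the pin's axis, square to the disc, pointing out: the way to draw. Pin home: 44 mm above the disc's face. 150 mm from the disc's axis, 75 mm from the carton's long side. Below it a 10 mm shank, then a barrel 25 mm across and 24 mm tall. It turns with the disc, from the far (+x) side past the low edge to the robot's side.
- plunger (a joint): How far the pin is drawn, m: 0 = home in a hole, 0.010 = its round tip rides on the flat track between holes, 0.016 = stop. A spring pulls it in with 6 N (home) to 11.5 N (stop). A knob held tight cannot drop: ease the grip so that the pin rides and falls by itself. Pin 10 mm, holes 12 mm wide; when it drops it bars the disc both ways.
- turntable (a joint): Turn of the disc, rad: 0 at the start (pin in the first hole), growing clockwise seen from above. The next hole is on an adjustable sector under the disc, 60 to 88 degrees on (1.04 to 1.55 rad), unseen and not measured. More holes at 178 and 272 degrees. Turning takes 3 to 5 N at the knob; the disc stays where it is left and has no end stop.
- brake_ball (a point): Centre of the black ball, 28 mm across, on the brake handle, 70 mm from the handle's axis. The handle stands on a steel bracket at the disc's high edge; a 10 mm arm rises from its hub to the ball, whose centre is 47 mm above the plane of the disc's face.
- brake_axis (a point): Point on the brake handle's turning axis, level with the ball. z axis = that axis, parallel to the disc's axis and pointing up out of the disc. It lies 192 mm from the disc's axis, straight uphill.
- brake (a joint): Angle of the brake handle, rad, growing anticlockwise seen from above: 0 = off (arm along the disc's edge, towards +x), 1.3 = on (arm pointing straight away from the disc); stops at both ends. A detent half way resists with up to 5 N at the ball; once well past it the handle is pushed on to its end. On, its pad presses on the disc's edge.
- blue_packet: Loose blue and white packet lying on the table, 150 x 85 x 45 mm, 0.3 kg; origin at the centre of its underside, z up. Leave it alone.
- yellow_packet: Loose yellow and white packet lying on the table, 160 x 105 x 50 mm, 0.4 kg; origin at the centre of its underside, z up. Leave it alone.
- soap: Soap bottle with a white pump standing on the table, 72 mm across, 183 mm tall, 0.4 kg; origin at the centre of its underside, z up. Leave it alone.

How it is judged:
On the way, in this order (a step that is already met when the one before it is completed fails the run):
1. the pin is drawn right out of the first hole (value of joint plunger above 0.0088 m and value of joint turntable between -0.3 and 0.3 rad), for 0.1 s.
2. the pin has dropped fully home in the next hole (value of joint plunger below 0.002 m and value of joint turntable between 0.95 and 1.65 rad), for 0.3 s.
3. with the pin home, the brake handle is swung over to on (all of step 2 and value of joint brake above 1.15 rad), for 0.3 s.
At the end, for the whole second after the job is handed in: The pin is home (drawn by less than 2 mm) in the next hole, the disc turned by 0.95 to 1.65 rad from its start and at rest (below 0.03 rad/s), the brake handle on (beyond 1.15 rad of its 1.3), and nothing touched by the robot (all of step 3 and velocity of joint turntable between -0.03 and 0.03 rad/s).
It fails at once if the blue packet is shifted by more than 30 mm or tipped (distance of blue_packet from where it was at the start of the episode above 0.03 m or angle between blue_packet's own z axis and vertical above 0.3 rad).
It fails at once if the yellow packet is shifted by more than 30 mm or tipped (distance of yellow_packet from where it was at the start of the episode above 0.03 m or angle between yellow_packet's own z axis and vertical above 0.3 rad).
It fails at once if the soap bottle is shifted by more than 30 mm or tipped (distance of soap from where it was at the start of the episode above 0.03 m or angle between soap's own z axis and vertical above 0.3 rad).
It also fails if it takes over 58 s, if anything falls off the work surface, if the arm or the gripper's body presses on something with over 40 N, if the wrist force passes 120 N, or if a joint passes its speed limit or range.

## Robot

A 6-joint arm with a two-finger parallel gripper is mounted at the origin on the work surface. World frame = base frame: x ahead of the robot, y to its left, z up, the work surface at z = 0. Lengths are in m, angles in rad, forces in N, time in s.
With the tool pointing down it reaches from about 0.375 to 0.975 m from the base axis. Payload 3.8 kg.
Tool frame: the origin (TCP) lies at the very end of the fingers, on their centre line; the grasp point (between the pads) lies 19 mm behind it; z points along the fingers, y is the direction in which the jaws open and shut (so a half turn about z gives the same grasp; the last joint's range is limited). The gripper opens to 85 mm and grips with 20 to 120 N. Pads are 22 mm wide; open, the fingers measure 114 mm over their backs; the gripper's body (76 mm by 85 mm) begins 54 mm behind the grasp point. The pads swing forward as they close: fully open they stand 13 mm farther back than shut.
Start: joints at [1.244, 0.264, 1.604, -0, 1.274, -0.037], TCP at [0.193, 0.647, 0.231] pointing down, gripper open.
Joint ranges: [-2.63, 2.63], [-0.94, 2.18], [0.31, 2.57], [-1.31, 4.45], [0, 2.66], [-2.55, 2.55]. Speed limits (rad/s): [2.57, 2.57, 3.14, 3.14, 3.14, 3.14].

## Interface

Orientations are given as a rotation vector (axis times angle).
In Python, from cell import manip gives the robot as it stands.
- The arm moves only by the shell command python3 -m jog 'ROWS' [OPENING]. ROWS is JSON, a list of rows, each an object with "dp": the shift along the tool's x, y, z in cm, a list of three; "delta_rot": the turn, a rotation vector about the tool's x, y, z in rad, a list of three. In form: [{"dp": [dx, dy, dz], "delta_rot": [ax, ay, az]}, ...]. A call has 1 to 12 rows; each row is the pose to reach, as a shift and turn from the pose commanded when the call began, along the tool's axes at that moment; what a row does not reach only later rows make up. A row lasts 1/8 s, in which the tool goes at most 62.5 mm and 10.7 degrees, less where a joint would pass 70% of its speed; a pose out of reach is approached as far as the arm can. A call with a gripper value outside its range is refused whole. OPENING is the opening, from 0 (shut) to 1 (fully open), set as the call begins (- or left out, the last holds). The fingers move at their own pace and stop on an object; the grip force is fixed at half the most. Time passes only in rows, so rows that repeat a pose let the fingers close. It gives the time, the measured TCP pose, the force and the opening at its end, in the units of the state.
- manip.get_obs(): the state, without advancing time (a new reading comes with each control period).
- manip.snapshot(name): name is "scene" or "top"; returns the picture (384x512x3 uint8, red, green, blue); there is no depth.
- manip.camera_model(name): a dict with "fovy" (degrees; the focal length in pixels is half the picture's height over the tangent of half this angle, whatever the lens; pixels are square), "cx", "cy" (the principal point, pixels), "cam_to_world" (4x4, takes a point from camera to world coordinates). Camera axes: x right, y down, z forward; pixel columns grow to the right and rows downward; lengths in m; the calibration is good to about 2 mm. A picture is of the moment at which its call begins. camera_model takes no time and is no camera call.
- manip.job_done(): hands the job in, once; it reports no verdict.
Trained networks look in the newest picture that a camera, given by its name, has taken for a name from the list of things; names that differ only in an ending like _2 or _b are one class to them, and where a whole thing is asked for, a point or a joint stands for the part that bears it (a point fixed in the world has none). Each returns a list of dicts, best first, with "p" (0 to 1); they miss things now and then, are a little off and sometimes report something else, mostly with a low value. They report only what shows in the picture. A call takes as long as a camera call.
- manip.trace(target, camera): "pixels" (384x512 bool, what is visible of it) and "bbox" ([centre column, centre row, width, height] in pixels, round what is visible of it).
- manip.spot_point(target, camera): "xy" ([column, row] in pixels: a listed point, or the origin of a listed thing).
The state is a dict: "clock": time; "joint_positions": joint angles; "qd": joint speeds; "effort": joint torques, N m; "eef_pos": TCP position; "tcp_rot": TCP orientation; "force": force on the tool from outside, world axes, zero at the start; "moment": the same for the moment, N m; "gripper_width": opening from 0.0 (shut) to 1.0 (fully open).
Only numpy, scipy, OpenCV 4.12 (cv2) and the standard library are available. Lean on these libraries where they do the work, as an engineer would, in place of code of your own. Each camera call takes 0.05 s, during which the arm holds its last target. There are 200 camera calls.

## Working session

There is one attempt and no reset: what is moved stays moved. The work goes in short steps, Python scripts to look and compute and a shell command to move; the robot and the scene stay as the last step left them, time stands still between calls to the robot, and variables do not carry over. Pictures are saved under pics/ and viewed, about 8 in all and at most 12, crops included, and the job is handed in when it is done.

```bash
mkdir -p pics; ls
cat > h.py <<'E'
import numpy as np, cv2
from cell import manip
from scipy.spatial.transform import Rotation as R
def snap(c,f=None):
    im=np.asarray(manip.snapshot(c))
    if f: cv2.imwrite('pics/'+f,im[:,:,::-1])
    return im
def ray(c,xy):
    m=manip.camera_model(c);T=np.array(m['cam_to_world']);f=192/np.tan(np.radians(m['fovy'])/2)
    d=T[:3,:3]@np.array([(xy[0]-m['cx'])/f,(xy[1]-m['cy'])/f,1.]);return T[:3,3],d/np.linalg.norm(d)
def proj(c,P):
    m=manip.camera_model(c);T=np.array(m['cam_to_world']);f=192/np.tan(np.radians(m['fovy'])/2)
    q=T[:3,:3].T@(np.asarray(P)-T[:3,3]);return np.array([m['cx']+f*q[0]/q[2],m['cy']+f*q[1]/q[2]])
def tri(a,b):
    A=0;B=0
    for o,d in (a,b):
        M=np.eye(3)-np.outer(d,d);A=A+M;B=B+M@o
    p=np.linalg.solve(A,B);return p,[np.linalg.norm((np.eye(3)-np.outer(d,d))@(p-o)) for o,d in (a,b)]
E
python3 - <<'E'
from h import *
np.set_printoptions(precision=3,suppress=True)
a=snap('scene');b=snap('top')
cv2.imwrite('pics/a.png',np.hstack([a,b])[:,:,::-1][:, :])
cv2.imwrite('pics/a.png',cv2.resize(np.vstack([a,b])[:,:,::-1],None,fx=.78,fy=.78))
for c in('scene','top'):
    print(c,manip.camera_model(c))
for t in ['stand','disc_centre','carton_top','knob','brake_ball','brake_axis','blue_packet','yellow_packet','soap']:
    r={c:manip.spot_point(t,c) for c in('scene','top')}
    print(t,{c:[(np.round(x['xy'],1),round(x['p'],2)) for x in v[:2]] for c,v in r.items()})
    if all(r.values()): print(tri(*[ray(c,r[c][0]['xy']) for c in r]))
print(manip.get_obs())
E
```

```text
pics
scene {'fovy': 44.22218479714579, 'cx': 251.0255342130027, 'cy': 184.29478584116205, 'cam_to_world': array([[-0.595,  0.565, -0.572,  1.269],
       [ 0.804,  0.422, -0.419,  0.575],
       [ 0.005, -0.709, -0.705,  1.141],
       [ 0.   ,  0.   ,  0.   ,  1.   ]])}
top {'fovy': 47.370716829444596, 'cx': 257.7169033384284, 'cy': 194.479843587631, 'cam_to_world': array([[ 0.025, -0.982,  0.189,  0.216],
       [-1.   , -0.028, -0.014,  0.004],
       [ 0.019, -0.188, -0.982,  1.608],
       [ 0.   ,  0.   ,  0.   ,  1.   ]])}
stand {'scene': [(array([255.6, 252.5]), 0.63)], 'top': []}
disc_centre {'scene': [], 'top': [(array([234.6, 177.1]), 0.75)]}
carton_top {'scene': [(array([233.4, 170.9]), 0.97)], 'top': [(array([251.9, 167.3]), 0.57), (array([269.1, 149. ]), 0.26)]}
(array([0.559, 0.001, 0.284]), [np.float64(0.004036142361941713), np.float64(0.0040361423619417955)])
knob {'scene': [(array([196.7, 224. ]), 0.46)], 'top': [(array([267.2, 152.1]), 0.47)]}
(array([ 0.658, -0.053,  0.123]), [np.float64(0.006525645901089315), np.float64(0.006525645901089173)])
brake_ball {'scene'
[... 732 characters left out ...]
6]), [np.float64(0.0014950657276484043), np.float64(0.0014950657276485725)])
soap {'scene': [(array([376.2, 255.3]), 0.66)], 'top': [(array([148.1, 236.5]), 0.69)]}
(array([ 0.358,  0.375, -0.001]), [np.float64(0.002383419978862729), np.float64(0.0023834199788625855)])
{'clock': 1.0, 'joint_positions': array([ 1.244,  0.264,  1.604, -0.   ,  1.274, -0.037]), 'qd': array([ 0.   , -0.001, -0.   ,  0.   ,  0.   , -0.   ]), 'effort': array([ -0.   , -51.508, -36.773,  -0.   ,   0.001,   0.   ]), 'eef_pos': array([0.193, 0.647, 0.231]), 'tcp_rot': array([0.454, 3.109, 0.   ]), 'force': array([ 0.302, -0.907, -0.708]), 'moment': array([-0.009,  0.053,  0.004]), 'gripper_width': 0.9990165632939624}
```

View pics/a.png

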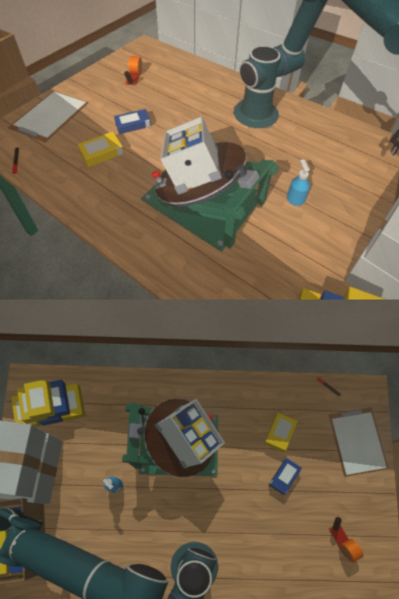

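The scene view (montage scaled 0.78) shows the red knob at about (199,223), just past the carton. In the top view it is half hidden at about (269,152). The ball is near (293,221) in the scene view and (183,142) in the top view. I'll fit the stand pose and knob angle to these detections together.

```bash
cat >> h.py <<'E'
n0=np.array([0,-.5,np.cos(np.pi/6)]); up0=np.array([0,np.cos(np.pi/6),.5])
def model(p):
    C=np.array([p[0],p[1],.15]);Q=R.from_euler('z',p[2]).as_matrix()
    n=Q@n0;u=Q@up0;x=Q[:,0]
    k=C+.044*n+.15*(np.cos(p[3])*x+np.sin(p[3])*u)   # knob angle, ccw from x; turning cw = decreasing
    ax=C+.192*u+.047*n
    return dict(C=C,n=n,u=u,x=x,disc_centre=C,carton_top=C+.142*n,knob=k,brake_axis=ax,brake_ball=ax+.07*x,stand=C*[1,1,0])
E
python3 - <<'E'
from h import *
from scipy.optimize import least_squares
np.set_printoptions(precision=3,suppress=True)
ims={c:snap(c) for c in('scene','top')}
ob=[]
for t in ['stand','disc_centre','carton_top','knob','brake_ball','brake_axis']:
    for c in ims:
        r=manip.spot_point(t,c)
        if r: ob.append((t,c,np.array(r[0]['xy'])))
for c in ims:
  for t in('brake_ball','knob'):
    r=manip.trace(t,c)
    if r:print(c,t,r[0]['bbox'],r[0]['p'])
  im=ims[c].astype(int); m=(im[...,0]>100)&(im[...,1]<60)&(im[...,2]<70)
  ys,xs=np.nonzero(m); print(c,'red',[(x,y) for x,y in zip(xs,ys) if 150<x<310 and 100<y<260][:60])
f=lambda p:np.concatenate([proj(c,model(p)[t])-q for t,c,q in ob])
s=least_squares(f,[.56,.07,.05,-.3],loss='soft_l1',f_scale=1.5)
print(s.x)
for t,c,q in ob: print(t,c,q,proj(c,model(s.x)[t])-q)
for k,v in model(s.x).items(): print(k,v)
a=cv2.resize(ims['scene'][140:290,150:350,::-1],None,fx=4,fy=4,interpolation=cv2.INTER_CUBIC)
b=cv2.resize(ims['top'][110:240,150:320,::-1],None,fx=4,fy=4,interpolation=cv2.INTER_CUBIC)
for im,c,o in((a,'scene',(150,140)),(b,'top',(150,110))):
    for k in('disc_centre','knob','brake_axis','brake_ball','carton_top'):
        q=(proj(c,model(s.x)[k])-o)*4; cv2.circle(im,tuple(int(v) for v in q),3,(0,255,0),1)
    M=model(s.x)
    for th in np.linspace(0,2*np.pi,60):
        q=(proj(c,M['C']+.175*(np.cos(th)*M['x']+np.sin(th)*M['u']))-o)*4; cv2.circle(im,tuple(int(v) for v in q),1,(255,0,255),1)
cv2.imwrite('pics/b.png',a);cv2.imwrite('pics/c.png',b)
E
```

```text
scene brake_ball [301.6, 220.2, 27.2, 20.7] 0.61
scene red [(np.int64(169), np.int64(101)), (np.int64(170), np.int64(101)), (np.int64(171), np.int64(101)), (np.int64(172), np.int64(101)), (np.int64(173), np.int64(101)), (np.int64(174), np.int64(101)), (np.int64(175), np.int64(101)), (np.int64(170), np.int64(102)), (np.int64(171), np.int64(102)), (np.int64(172), np.int64(102)), (np.int64(173), np.int64(102)), (np.int64(174), np.int64(102)), (np.int64(175), np.int64(102)), (np.int64(163), np.int64(103)), (np.int64(171), np.int64(103)), (np.int64(172), np.int64(103)), (np.int64(173), np.int64(103)), (np.int64(174), np.int64(103)), (np.int64(175), np.int64(103)), (np.int64(163), np.int64(104)), (np.int64(171), np.int64(104)), (np.int64(172), np.int64(104)), (np.int64(173), np.int64(104)), (np.int64(174), np.int64(104)), (np.int64(163), np.int64(105)), (np.int64(164), np.int64(105)), (np.int64(171), np.int64(105)), (np.int64(172), np.int64(105)), (np.int64(173), np.int64(105)), (np.int64(163), np.int64(106)), (np.int64(164), np.int64(106)), (np.int64(170), np.int64(106)), (np.int64(171), 
[... 1915 characters left out ...]
6.1 252.7] [-2.083 -2.739]
disc_centre top [236.  176.8] [-3.349 -1.954]
carton_top scene [232.4 174.4] [-0.079  1.095]
carton_top top [254.8 163.6] [-1.03   1.252]
knob scene [198.8 222.9] [0.58  0.625]
knob top [265.7 151.3] [ 2.69  -0.464]
brake_ball scene [291.5 221.2] [-1.168  0.956]
brake_ball top [181.4 140.9] [3.267 3.916]
brake_axis scene [302.1 205.2] [ 2.058 -1.272]
brake_axis top [185.9 167.1] [-0.898 -0.632]
C [0.562 0.07  0.15 ]
n [ 0.035 -0.499  0.866]
u [-0.061  0.864  0.5  ]
x [0.998 0.071 0.   ]
disc_centre [0.562 0.07  0.15 ]
carton_top [ 0.567 -0.001  0.273]
knob [ 0.658 -0.051  0.127]
brake_axis [0.552 0.212 0.287]
brake_ball [0.622 0.217 0.287]
stand [0.562 0.07  0.   ]
```

View pics/b.png

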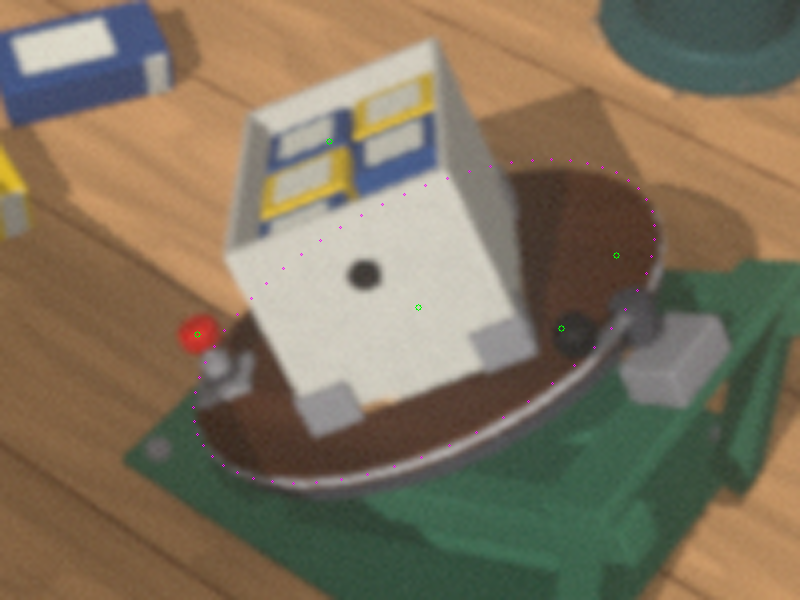

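View pics/c.png

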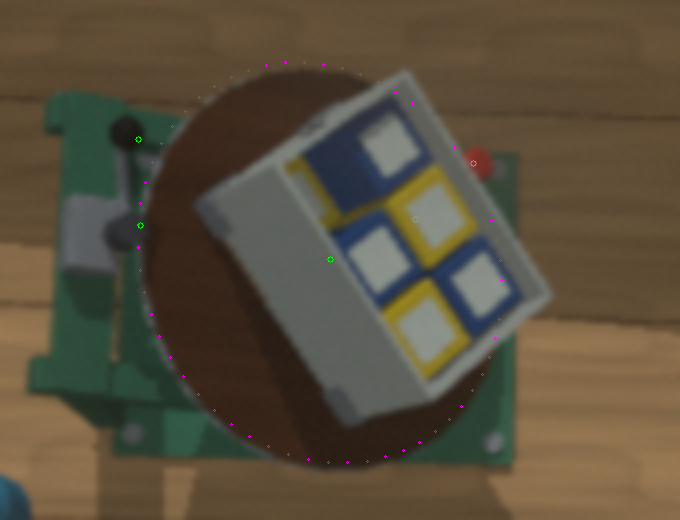

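The crops show the fit matching the scene view. In the top view the real disc, ball and knob sit about 1.5 px lower than modelled. I'll refit with hand-read points: ball (293.5,223.2) and (182,143), knob (199.8,223.5), and the disc extents.

Run:
```python
from h import *
from scipy.optimize import least_squares
np.set_printoptions(precision=4,suppress=True)
S=lambda x,y:np.array([150+x/4,140+y/4]);T=lambda x,y:np.array([150+x/4,110+y/4])
ob=[('brake_ball','scene',S(574,334)),('brake_ball','top',T(128,132)),('knob','scene',S(200,334)),('knob','top',T(475,166)),
('carton_top','scene',np.array([232.9,172.7])),('carton_top','top',np.array([253.5,165.5])),('brake_axis','scene',np.array([302,205])),('brake_axis','top',np.array([186,167.5]))]
W=[1,1,1,.6,.3,.3,.3,.3]
th=np.linspace(0,2*np.pi,361)
def circ(c,p):
    M=model(p);return np.array([proj(c,M['C']+.175*(np.cos(t)*M['x']+np.sin(t)*M['u'])) for t in th])
def f(p):
    r=[w*(proj(c,model(p)[t])-q) for (t,c,q),w in zip(ob,W)]
    a=circ('scene',p);b=circ('top',p)
    return np.concatenate(r+[[a[:,0].max()-S(662,0)[0],a[:,0].min()-S(194,0)[0],a[:,1].max()-S(0,484)[1],b[:,1].min()-T(0,68)[1],b[:,1].max()-T(0,468)[1],b[:,0].min()-T(138,0)[0]]])
s=least_squares(f,[.56,.07,.05,-.9]);print(s.x,np.degrees(s.x[2:]));print(f(s.x))
for k,v in model(s.x).items(): print(k,v)
np.save('p.npy',s.x)
```

```text
Traceback (most recent call last):
  File "h.py", line 12, in proj
    m=manip.camera_model(c);T=np.array(m['cam_to_world']);f=192/np.tan(np.radians(m['fovy'])/2)
ValueError: time passes only in moves, steps and waits
```

```bash
cat >> h.py <<'E'
from functools import lru_cache
@lru_cache
def cam(c):
    m=manip.camera_model(c);T=np.array(m['cam_to_world']);return m['cx'],m['cy'],192/np.tan(np.radians(m['fovy'])/2),T
def proj(c,P):
    cx,cy,f,T=cam(c);q=T[:3,:3].T@(np.asarray(P)-T[:3,3]);return np.array([cx+f*q[0]/q[2],cy+f*q[1]/q[2]])
def toolrot(M,phi):
    "tool z=-n, tool y in the disc plane at angle phi from x towards u"
    y=np.cos(phi)*M['x']+np.sin(phi)*M['u'];z=-M['n'];return np.c_[np.cross(y,z),y,z]
def rows(p0,R0,p1,R1,label=''):
    d=R0.T@(np.asarray(p1)-p0)*100;r=R.from_matrix(R0.T@R1).as_rotvec()
    print(label,'dp',np.round(d,2),'rot',np.round(r,3),'deg',round(np.degrees(np.linalg.norm(r)),1),'dist',round(np.linalg.norm(d),1))
def cur():
    o=manip.get_obs();return o['eef_pos'],R.from_rotvec(o['tcp_rot']).as_matrix()
E
python3 - <<'E'
from h import *
from scipy.optimize import least_squares
np.set_printoptions(precision=4,suppress=True)
S=lambda x,y:np.array([150+x/4,140+y/4]);T=lambda x,y:np.array([150+x/4,110+y/4])
ob=[('brake_ball','scene',S(574,334)),('brake_ball','top',T(128,132)),('knob','scene',S(200,334)),('knob','top',T(475,166)),
('carton_top','scene',np.array([232.9,172.7])),('carton_top','top',np.array([253.5,165.5])),('brake_axis','scene',np.array([302,205])),('brake_axis','top',np.array([186,167.5]))]
W=[1,1,1,.6,.3,.3,.3,.3]
th=np.linspace(0,2*np.pi,181)
def circ(c,p):
    M=model(p);return np.array([proj(c,M['C']+.175*(np.cos(t)*M['x']+np.sin(t)*M['u'])) for t in th])
def f(p):
    r=[w*(proj(c,model(p)[t])-q) for (t,c,q),w in zip(ob,W)]
    a=circ('scene',p);b=circ('top',p)
    return np.concatenate(r+[[a[:,0].max()-S(662,0)[0],a[:,0].min()-S(194,0)[0],a[:,1].max()-S(0,484)[1],b[:,1].min()-T(0,68)[1],b[:,1].max()-T(0,468)[1],b[:,0].min()-T(138,0)[0]]])
s=least_squares(f,[.56,.07,.05,-.9]);print(s.x,np.degrees(s.x[2:]));print(f(s.x))
M=model(s.x)
for k,v in M.items(): print(k,v)
np.save('p.npy',s.x)
p,Q=cur(); rows(p,Q,p+[.1,-.1,.27],Q,'A')
phi=s.x[3]+np.pi/2
rows(p+[.1,-.1,.27],Q,M['knob']+.25*M['n'],toolrot(M,phi),'B'); print('phi',np.degrees(phi))
E
```

```text
[ 0.5616  0.074   0.0681 -0.9684] [  3.9013 -55.4872]
[-1.7474 -0.6856  1.4398  1.8707  0.7218 -0.0548 -0.6405  0.0982  0.2403
  0.9698 -0.2991 -0.1249  1.0832 -0.1292 -0.6889 -0.2919 -0.304   1.0614
  0.2872 -1.2489 -1.0603 -1.2901]
C [0.5616 0.074  0.15  ]
n [ 0.034  -0.4988  0.866 ]
u [-0.0589  0.864   0.5   ]
x [0.9977 0.068  0.    ]
disc_centre [0.5616 0.074  0.15  ]
carton_top [0.5664 0.0032 0.273 ]
knob [ 0.6551 -0.049   0.1263]
brake_axis [0.5519 0.2164 0.2867]
brake_ball [0.6217 0.2212 0.2867]
stand [0.5616 0.074  0.    ]
A dp [-12.44  -6.73 -27.  ] rot [0. 0. 0.] deg 0.0 dist 30.5
B dp [-56.12 -58.45  15.85] rot [-0.419  0.327  0.596] deg 45.8 dist 82.6
phi 34.512844394244496
```

```bash
python3 -m jog '[{"dp":[0,0,-6],"delta_rot":[0,0,0]},{"dp":[0,0,-12],"delta_rot":[0,0,0]},{"dp":[-4,-2,-17],"delta_rot":[0,0,0]},{"dp":[-8,-4,-22],"delta_rot":[0,0,0]},{"dp":[-12,-7,-27],"delta_rot":[0,0,0]},{"dp":[-12,-7,-27],"delta_rot":[0,0,0]}]' 1
python3 - <<'E'
from h import *
M=model(np.load('p.npy'));p,Q=cur();phi=np.load('p.npy')[3]+np.pi/2
rows(p,Q,M['knob']+.25*M['n'],toolrot(M,phi))
E
```

```text
clock: 2.65
eef_pos: [0.2896, 0.5444, 0.5065]
tcp_rot: [0.457, 3.105, 0.011]
force: [-1.1, 0.7, 0.6]
gripper_width: 1.0
 dp [-56.47 -58.1   16.07] rot [-0.411  0.328  0.595] deg 45.5 dist 82.6
```

```bash
python3 -m jog '[{"dp":[-5,-5,0],"delta_rot":[0,0,0]},{"dp":[-10,-10,0],"delta_rot":[0,0,0]},{"dp":[-15,-15,0],"delta_rot":[0,0,0]},{"dp":[-20,-20,0],"delta_rot":[0,0,0]},{"dp":[-25,-25,0],"delta_rot":[0,0,0.1]},{"dp":[-29,-30,0],"delta_rot":[-0.06,0.05,0.15]},{"dp":[-33,-34,0],"delta_rot":[-0.12,0.1,0.25]},{"dp":[-38,-39,0],"delta_rot":[-0.2,0.16,0.35]},{"dp":[-43,-44,0],"delta_rot":[-0.28,0.22,0.45]},{"dp":[-48,-49,0],"delta_rot":[-0.36,0.28,0.55]},{"dp":[-52,-54,0],"delta_rot":[-0.41,0.33,0.6]},{"dp":[-56,-58,2],"delta_rot":[-0.41,0.33,0.6]}]'
python3 - <<'E'
from h import *
M=model(np.load('p.npy'));p,Q=cur();phi=np.load('p.npy')[3]+np.pi/2
print(manip.get_obs()['joint_positions'])
rows(p,Q,M['knob']+.25*M['n'],toolrot(M,phi))
rows(p,Q,M['knob']+.08*M['n'],toolrot(M,phi))
E
```

```text
clock: 4.15
eef_pos: [0.6339, -0.1219, 0.4888]
tcp_rot: [-1.229, -2.522, -0.643]
force: [1.1, 1.2, -0.5]
gripper_width: 1.0
[-0.46131143  0.29145861  1.19157564  0.4684905   1.90932368 -1.02352317]
 dp [-11.38  -4.45   9.98] rot [-0.007 -0.001 -0.008] deg 0.6 dist 15.8
 dp [-11.4   -4.32  26.98] rot [-0.007 -0.001 -0.008] deg 0.6 dist 29.6
```

```bash
python3 -m jog '[{"dp":[-5,-2,1],"delta_rot":[0,0,0]},{"dp":[-11.4,-4.3,4],"delta_rot":[0,0,-0.01]},{"dp":[-11.4,-4.3,10],"delta_rot":[0,0,-0.01]},{"dp":[-11.4,-4.3,16],"delta_rot":[0,0,-0.01]},{"dp":[-11.4,-4.3,22],"delta_rot":[0,0,-0.01]},{"dp":[-11.4,-4.3,25],"delta_rot":[0,0,-0.01]},{"dp":[-11.4,-4.3,25],"delta_rot":[0,0,-0.01]}]'
python3 - <<'E'
from h import *
M=model(np.load('p.npy'));phi=np.load('p.npy')[3]+np.pi/2
ims={c:snap(c) for c in('scene','top')}
p,Q=cur();print(manip.get_obs()['joint_positions'])
rows(p,Q,M['knob']-.02*M['n'],toolrot(M,phi))
a=cv2.resize(ims['scene'][110:260,110:310,::-1],None,fx=3.9,fy=3.9,interpolation=cv2.INTER_CUBIC)
for P in(p,M['knob']):
    q=(proj('scene',P)-[110,110])*3.9;cv2.circle(a,tuple(int(v) for v in q),3,(0,255,0),1)
cv2.imwrite('pics/d.png',a)
E
```

```text
clock: 5.03
eef_pos: [0.6561, -0.0937, 0.2103]
tcp_rot: [-1.211, -2.526, -0.641]
force: [0.2, -0.0, 0.3]
gripper_width: 1.0
[-0.41323744  0.39492731  1.54841093  0.45356414  1.47366942 -1.19891507]
 dp [-0.24 -0.13 12.05] rot [-0.008  0.     0.005] deg 0.6 dist 12.1
```

View pics/d.png

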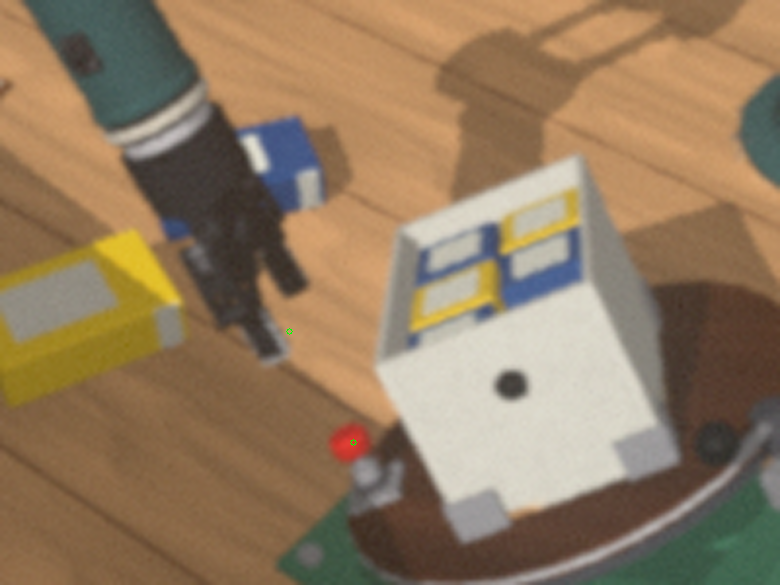

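The gripper is lined up along the knob axis: TCP mark at (289,330) between the fingertips, knob at (352,442) under its predicted mark. Next I descend and close.

```bash
python3 -m jog '[{"dp":[-0.2,-0.1,4],"delta_rot":[0,0,0]},{"dp":[-0.2,-0.1,8],"delta_rot":[0,0,0]},{"dp":[-0.2,-0.1,10.5],"delta_rot":[0,0,0]},{"dp":[-0.2,-0.1,12],"delta_rot":[0,0,0]},{"dp":[-0.2,-0.1,12],"delta_rot":[0,0,0]}]' && python3 -m jog '[{"dp":[0,0,0],"delta_rot":[0,0,0]},{"dp":[0,0,0],"delta_rot":[0,0,0]},{"dp":[0,0,0],"delta_rot":[0,0,0]},{"dp":[0,0,0],"delta_rot":[0,0,0]},{"dp":[0,0,0],"delta_rot":[0,0,0]}]' 0.3
cat > st.py <<'E'
from h import *
np.set_printoptions(precision=4,suppress=True)
P=np.load('p.npy');M=model(P);p,Q=cur();o=manip.get_obs()
B=np.c_[M['x'],M['u'],M['n']];r=B.T@(p-M['C']);a=np.arctan2(r[1],r[0])
print('disc cyl: rad %.1f ang %.1f h %.1f mm'%(np.hypot(r[0],r[1])*1e3,np.degrees(a),r[2]*1e3),'turned %.1f'%np.degrees(P[3]-a))
t=np.array([np.sin(a),-np.cos(a),0]);f=B.T@o['force'];print('force cw %.1f radial %.1f n %.1f'%(f@t,f@[np.cos(a),np.sin(a),0],f[2]),'tool',Q.T@o['force'],'grip mm',o['gripper_width']*85,'t',o['clock'])
E
python3 st.py
```

```text
clock: 5.75
eef_pos: [0.6547, -0.0393, 0.11]
tcp_rot: [-1.214, -2.535, -0.644]
force: [-0.8, -0.1, -0.3]
gripper_width: 0.996
clock: 6.38
eef_pos: [0.656, -0.0392, 0.1113]
tcp_rot: [-1.216, -2.537, -0.646]
force: [4.2, -0.2, 5.1]
gripper_width: 0.325
disc cyl: rad 150.1 ang -54.8 h 26.1 mm turned -0.7
force cw -4.7 radial 0.6 n 4.7 tool [-0.6209  4.6631 -4.6796] grip mm 27.635206780397688 t 6.375
```

```bash
python3 -m jog '[{"dp":[0,0,0],"delta_rot":[0,0,0]},{"dp":[0,0,0],"delta_rot":[0,0,0]},{"dp":[0,0,-0.4],"delta_rot":[0,0,0]},{"dp":[0,0,-0.8],"delta_rot":[0,0,0]},{"dp":[0,0,-1.2],"delta_rot":[0,0,0]},{"dp":[0,0,-1.4],"delta_rot":[0,0,0]},{"dp":[0,0,-1.4],"delta_rot":[0,0,0]},{"dp":[0,0,-1.4],"delta_rot":[0,0,0]}]' 0.1; python3 st.py
python3 - <<'E'
from h import *
a=snap('scene')[150:270,120:280,::-1]
cv2.imwrite('pics/e.png',cv2.resize(a,None,fx=4.5,fy=4.5,interpolation=cv2.INTER_CUBIC))
E
```

```text
clock: 7.38
eef_pos: [0.6539, -0.0451, 0.1186]
tcp_rot: [-1.216, -2.531, -0.642]
force: [5.6, 3.3, -9.5]
gripper_width: 0.322
disc cyl: rad 149.8 ang -55.9 h 35.3 mm turned 0.4
force cw -3.6 radial 5.1 n -9.6 tool [-5.1676  3.6354  9.609 ] grip mm 27.386873965426386 t 7.375
```

View pics/e.png

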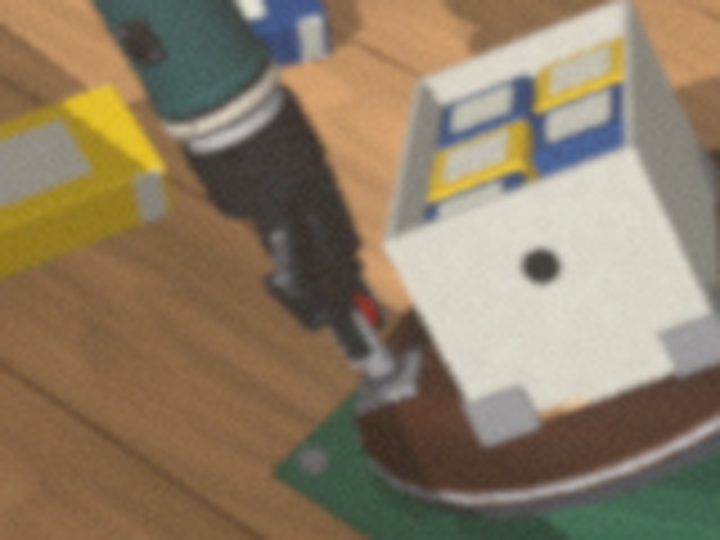

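The knob is held at (368,308) and drawn about 9–10 mm. I'll draw 3 mm more, then start turning.

```bash
python3 -m jog '[{"dp":[0,0,-0.2],"delta_rot":[0,0,0]},{"dp":[0,0,-0.35],"delta_rot":[0,0,0]},{"dp":[0,0,-0.35],"delta_rot":[0,0,0]},{"dp":[0,0,-0.35],"delta_rot":[0,0,0]}]'; python3 st.py
python3 - <<'E'
from h import *
P=np.load('p.npy');M=model(P);p,Q=cur()
B=np.c_[M['x'],M['u'],M['n']]
C=M['C']
for d in (3,6,9,12,15):
    W=R.from_rotvec(-np.radians(d)*M['n']).as_matrix();rows(p,Q,C+W@(p-C),W@Q,d)
E
```

```text
clock: 7.92
eef_pos: [0.6538, -0.0467, 0.1212]
tcp_rot: [-1.216, -2.53, -0.642]
force: [5.6, 4.3, -10.5]
gripper_width: 0.322
disc cyl: rad 149.7 ang -56.0 h 38.3 mm turned 0.5
force cw -3.8 radial 4.8 n -11.0 tool [-4.87    3.8598 10.9465] grip mm 27.409893487178866 t 7.925
3 dp [ 0.03 -0.78  0.01] rot [-0.     0.001  0.052] deg 3.0 dist 0.8
6 dp [ 0.1  -1.56  0.02] rot [-0.     0.001  0.105] deg 6.0 dist 1.6
9 dp [ 0.21 -2.34  0.02] rot [-0.     0.002  0.157] deg 9.0 dist 2.3
12 dp [ 0.36 -3.11  0.03] rot [-0.     0.002  0.209] deg 12.0 dist 3.1
15 dp [ 0.55 -3.87  0.04] rot [-0.     0.003  0.262] deg 15.0 dist 3.9
```

```bash
python3 -m jog '[{"dp":[0.03,-0.8,0],"delta_rot":[0,0,0.052]},{"dp":[0.1,-1.6,0],"delta_rot":[0,0,0.105]},{"dp":[0.2,-2.35,0],"delta_rot":[0,0,0.157]},{"dp":[0.35,-3.1,0],"delta_rot":[0,0,0.209]},{"dp":[0.35,-3.1,0],"delta_rot":[0,0,0.209]}]'; python3 st.py
```

```text
clock: 8.55
eef_pos: [0.6266, -0.0628, 0.1132]
tcp_rot: [-1.457, -2.36, -0.588]
force: [4.6, -0.2, -13.2]
gripper_width: 0.321
disc cyl: rad 151.0 ang -68.4 h 38.6 mm turned 12.9
force cw -1.6 radial 8.3 n -11.2 tool [-8.2847  1.6102 11.198 ] grip mm 27.315994864346187 t 8.55
```

```bash
python3 -m jog '[{"dp":[0,-1.57,0],"delta_rot":[0,0,0.105]},{"dp":[0.15,-3.12,0],"delta_rot":[0,0,0.209]},{"dp":[0.53,-4.64,0],"delta_rot":[0,0,0.314]},{"dp":[1.1,-6.1,0],"delta_rot":[0,0,0.419]},{"dp":[1.8,-7.5,0],"delta_rot":[0,0,0.524]},{"dp":[2.65,-8.8,0],"delta_rot":[0,0,0.628]},{"dp":[2.65,-8.8,0],"delta_rot":[0,0,0.628]}]'; python3 st.py
```

```text
clock: 9.43
eef_pos: [0.5339, -0.0769, 0.1086]
tcp_rot: [-2.048, -1.741, -0.409]
force: [2.0, 2.6, -25.8]
gripper_width: 0.324
disc cyl: rad 154.1 ang -104.2 h 38.5 mm turned 48.7
force cw -4.7 radial 9.9 n -23.6 tool [-9.7943  4.8451 23.6177] grip mm 27.571774188218026 t 9.425
```

The normal force has risen to about 24 N, which means the plunger is at its stop and my yaw estimate was about 4° too high. I'll update the disc frame from the felt contacts and recompute.

```bash
python3 - <<'E'
from h import *
P=np.array([.5555,.067,0.0,np.radians(-47.9)]);np.save('p.npy',P);M=model(P);p,Q=cur()
B=np.c_[M['x'],M['u'],M['n']]
def tgt(ang,h,r=.150):
    return M['C']+r*(np.cos(ang)*M['x']+np.sin(ang)*M['u'])+h*M['n']
a0=np.radians(-98.6)
rows(p,Q,tgt(a0,.0305),toolrot(M,a0+np.pi/2),'ease')
Q=toolrot(M,a0+np.pi/2)
for k,d in M.items(): print(k,np.round(d,3))
E
python3 st.py
```

```text
ease dp [-0.3  -0.01  0.56] rot [-0.045  0.014 -0.024] deg 3.0 dist 0.6
C [0.556 0.067 0.15 ]
n [ 0.    -0.5    0.866]
u [0.    0.866 0.5  ]
x [1. 0. 0.]
disc_centre [0.556 0.067 0.15 ]
carton_top [ 0.556 -0.004  0.273]
knob [ 0.656 -0.051  0.132]
brake_axis [0.556 0.21  0.287]
brake_ball [0.626 0.21  0.287]
stand [0.556 0.067 0.   ]
disc cyl: rad 146.9 ang -98.4 h 36.1 mm turned 50.5
force cw -3.5 radial 10.2 n -23.7 tool [-9.7943  4.8451 23.6177] grip mm 27.571774188218026 t 9.425
```

```bash
python3 -m jog '[{"dp":[-0.15,0,0.3],"delta_rot":[-0.02,0,-0.01]},{"dp":[-0.3,0,0.55],"delta_rot":[-0.045,0.014,-0.024]},{"dp":[-0.3,0,0.55],"delta_rot":[-0.045,0.014,-0.024]},{"dp":[-0.3,0,0.55],"delta_rot":[-0.045,0.014,-0.024]}]'; python3 st.py; python3 -m jog '[{"dp":[0,0,0],"delta_rot":[0,0,0]},{"dp":[0,0,0],"delta_rot":[0,0,0]},{"dp":[0,0,0],"delta_rot":[0,0,0]}]' 0.38; python3 st.py
```

```text
clock: 9.93
eef_pos: [0.5369, -0.076, 0.1074]
tcp_rot: [-2.048, -1.77, -0.482]
force: [0.8, 4.3, -12.0]
gripper_width: 0.321
disc cyl: rad 146.4 ang -97.3 h 34.6 mm turned 49.4
force cw -1.1 radial 2.1 n -12.6 tool [-2.1545  1.0915 12.5796] grip mm 27.305249119468883 t 9.925
clock: 10.3
eef_pos: [0.5382, -0.0778, 0.1085]
tcp_rot: [-2.053, -1.771, -0.483]
force: [0.9, 0.7, -0.7]
gripper_width: 0.38
disc cyl: rad 147.2 ang -96.8 h 36.5 mm turned 48.9
force cw -0.9 radial -0.4 n -1.0 tool [0.3979 0.8864 0.9918] grip mm 32.28391754387443 t 10.3
```

```bash
python3 -m jog '[{"dp":[-0.1,0,0.3],"delta_rot":[0,0,0]},{"dp":[-0.2,0,0.5],"delta_rot":[0,0,0]},{"dp":[-0.2,-0.5,0.5],"delta_rot":[0,0,0.035]},{"dp":[-0.16,-1.05,0.5],"delta_rot":[0,0,0.07]},{"dp":[-0.12,-1.57,0.5],"delta_rot":[0,0,0.105]},{"dp":[-0.05,-2.1,0.5],"delta_rot":[0,0,0.14]},{"dp":[-0.05,-2.1,0.5],"delta_rot":[0,0,0.14]}]'; python3 st.py
```

```text
clock: 11.18
eef_pos: [0.5152, -0.0723, 0.1041]
tcp_rot: [-2.157, -1.61, -0.438]
force: [0.5, -0.8, -0.7]
gripper_width: 0.378
disc cyl: rad 149.1 ang -105.7 h 29.9 mm turned 57.8
force cw -0.8 radial 0.9 n -0.2 tool [-0.8697  0.7932  0.1767] grip mm 32.12120978223577 t 11.175
```

```bash
python3 -m jog '[{"dp":[0,-0.25,0],"delta_rot":[0,0,0.017]},{"dp":[0,-0.5,0],"delta_rot":[0,0,0.033]},{"dp":[0.02,-0.75,0],"delta_rot":[0,0,0.05]},{"dp":[0.03,-1.0,0],"delta_rot":[0,0,0.067]},{"dp":[0.05,-1.25,0],"delta_rot":[0,0,0.083]},{"dp":[0.08,-1.5,0],"delta_rot":[0,0,0.1]},{"dp":[0.1,-1.75,0],"delta_rot":[0,0,0.117]},{"dp":[0.13,-2.0,0],"delta_rot":[0,0,0.133]}]'; python3 st.py
```

```text
clock: 12.18
eef_pos: [0.4974, -0.0663, 0.1072]
tcp_rot: [-2.249, -1.454, -0.398]
force: [2.8, 0.4, -1.4]
gripper_width: 0.381
disc cyl: rad 148.7 ang -113.0 h 29.6 mm turned 65.1
force cw -2.7 radial -0.8 n -1.4 tool [0.8609 2.6986 1.4122] grip mm 32.353835883739606 t 12.175
```

```bash
python3 -m jog '[{"dp":[0,-0.25,0],"delta_rot":[0,0,0.017]},{"dp":[0,-0.5,0],"delta_rot":[0,0,0.033]},{"dp":[0.02,-0.75,0],"delta_rot":[0,0,0.05]},{"dp":[0.03,-1.0,0],"delta_rot":[0,0,0.067]},{"dp":[0.05,-1.25,0],"delta_rot":[0,0,0.083]},{"dp":[0.08,-1.5,0],"delta_rot":[0,0,0.1]}]'; python3 st.py
```

```text
clock: 12.92
eef_pos: [0.484, -0.0604, 0.1107]
tcp_rot: [-2.31, -1.335, -0.366]
force: [2.6, -1.8, -0.4]
gripper_width: 0.379
disc cyl: rad 148.4 ang -118.8 h 29.7 mm turned 70.9
force cw -3.2 radial 0.3 n 0.5 tool [-0.217   3.1704 -0.5173] grip mm 32.20202229124969 t 12.925
```

```bash
python3 -m jog '[{"dp":[0,-0.25,0],"delta_rot":[0,0,0.017]},{"dp":[0,-0.5,0],"delta_rot":[0,0,0.033]},{"dp":[0.02,-0.75,0],"delta_rot":[0,0,0.05]},{"dp":[0.03,-1.0,0],"delta_rot":[0,0,0.067]},{"dp":[0.05,-1.25,0],"delta_rot":[0,0,0.083]},{"dp":[0.08,-1.5,0],"delta_rot":[0,0,0.1]}]'; python3 st.py
```

```text
clock: 13.68
eef_pos: [0.4711, -0.0532, 0.1144]
tcp_rot: [-2.366, -1.214, -0.333]
force: [1.1, -2.1, -0.8]
gripper_width: 0.383
disc cyl: rad 148.2 ang -124.7 h 29.3 mm turned 76.8
force cw -2.1 radial 1.2 n 0.3 tool [-1.1822  2.1573 -0.3236] grip mm 32.58458695986971 t 13.675
```

```bash
python3 -m jog '[{"dp":[0,-0.25,0],"delta_rot":[0,0,0.017]},{"dp":[0,-0.5,0],"delta_rot":[0,0,0.033]},{"dp":[0.02,-0.75,0],"delta_rot":[0,0,0.05]},{"dp":[0.03,-1.0,0],"delta_rot":[0,0,0.067]},{"dp":[0.05,-1.25,0],"delta_rot":[0,0,0.083]},{"dp":[0.08,-1.5,0],"delta_rot":[0,0,0.1]}]'; python3 st.py
```

```text
clock: 14.42
eef_pos: [0.467, -0.0498, 0.1174]
tcp_rot: [-2.434, -1.091, -0.316]
force: [28.4, -6.9, -29.5]
gripper_width: 0.382
disc cyl: rad 147.1 ang -127.0 h 30.2 mm turned 79.1
force cw -35.1 radial -0.5 n -22.1 tool [ 3.0545 34.423  23.0075] grip mm 32.500129311418114 t 14.425
```

The disc is barred at about 78° with 35 N. I'll back the finger off so the pin can seat fully, then look.

```bash
python3 -m jog '[{"dp":[0,0.5,0],"delta_rot":[0,0,-0.03]},{"dp":[0,1.1,0],"delta_rot":[0,0,-0.06]},{"dp":[0,1.1,0],"delta_rot":[0,0,-0.06]},{"dp":[0,1.1,0],"delta_rot":[0,0,-0.06]}]'; python3 st.py;  python3 -m jog '[{"dp":[0,0,0],"delta_rot":[0,0,0]},{"dp":[0,0,0],"delta_rot":[0,0,0]},{"dp":[0,0,0],"delta_rot":[0,0,0]}]' 0.7;python3 st.py
python3 - <<'E'
from h import *
a=snap('scene')[110:260,110:310,::-1]
cv2.imwrite('pics/f.png',cv2.resize(a,None,fx=3.9,fy=3.9,interpolation=cv2.INTER_CUBIC))
E
```

```text
clock: 14.92
eef_pos: [0.4681, -0.0516, 0.1156]
tcp_rot: [-2.387, -1.166, -0.321]
force: [4.3, -1.5, -3.4]
gripper_width: 0.382
disc cyl: rad 148.3 ang -126.1 h 29.5 mm turned 78.2
force cw -5.2 radial -0.1 n -2.2 tool [0.2637 5.1742 2.2289] grip mm 32.49812854377654 t 14.925
clock: 15.3
eef_pos: [0.4675, -0.0512, 0.1156]
tcp_rot: [-2.386, -1.166, -0.32]
force: [-0.1, -0.6, -0.2]
gripper_width: 0.701
disc cyl: rad 148.4 ang -126.4 h 29.3 mm turned 78.5
force cw -0.3 radial 0.6 n 0.2 tool [-0.5547  0.3235 -0.1643] grip mm 59.61448334206883 t 15.3
```

View pics/f.png

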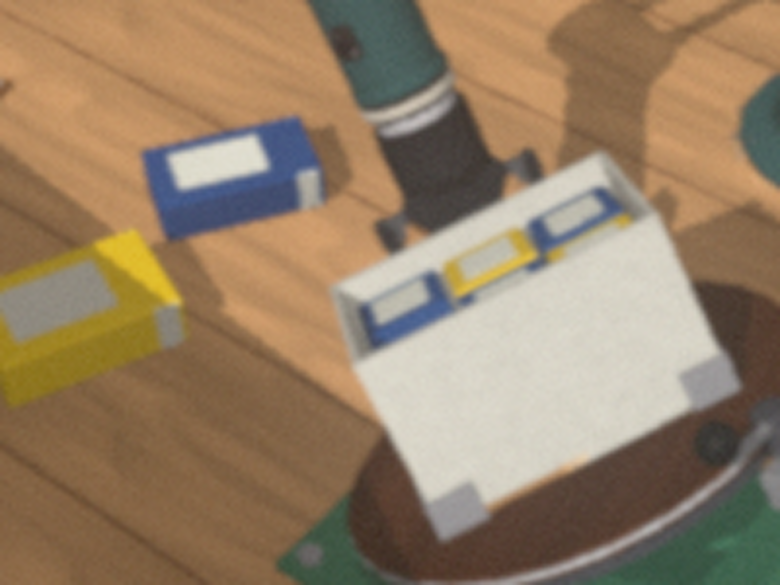

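```bash
python3 -m jog '[{"dp":[0,0,-3],"delta_rot":[0,0,0]},{"dp":[0,0,-6],"delta_rot":[0,0,0]},{"dp":[0,0,-6],"delta_rot":[0,0,0]},{"dp":[0,0,-6],"delta_rot":[0,0,0]},{"dp":[0,0,-6],"delta_rot":[0,0,0]},{"dp":[0,0,-6],"delta_rot":[0,0,0]}]' 0; python3 st.py
python3 - <<'E'
from h import *
ims={c:snap(c) for c in('scene','top')}
for c in ims:
  for t in('knob','carton_top','disc_centre'):
    r=manip.spot_point(t,c); print(c,t,[(np.round(x['xy'],1),round(x['p'],2)) for x in r[:2]])
P=np.load('p.npy');P[3]-=np.radians(78);M=model(P)
o={'scene':(140,150),'top':(180,110)};L=[]
for c in ims:
  im=cv2.resize(ims[c][o[c][1]:o[c][1]+100,o[c][0]:o[c][0]+130,::-1],None,fx=5,fy=5,interpolation=cv2.INTER_CUBIC)[:,:390*2]
  for k in('knob','brake_ball','brake_axis'):
    q=(proj(c,M[k])-o[c])*5;cv2.circle(im,tuple(int(v) for v in q),3,(0,255,0),1)
  L.append(im)
cv2.imwrite('pics/g.png',cv2.resize(np.vstack(L),None,fx=.6,fy=.6))
E
```

```text
clock: 16.1
eef_pos: [0.4669, -0.0807, 0.1666]
tcp_rot: [-2.385, -1.166, -0.319]
force: [-0.2, 0.9, 0.3]
gripper_width: 0.003
disc cyl: rad 148.9 ang -126.5 h 88.3 mm turned 78.6
force cw 0.8 radial -0.7 n -0.2 tool [ 0.6337 -0.7884  0.1649] grip mm 0.2674876306526917 t 16.1
scene knob []
scene carton_top [(array([231.8, 173.8]), 0.95)]
scene disc_centre [(array([254.3, 251.2]), 0.41)]
top knob [(array([267.1, 200.8]), 0.53)]
top carton_top [(array([253.4, 165.6]), 0.82)]
top disc_centre []
```

View pics/g.png

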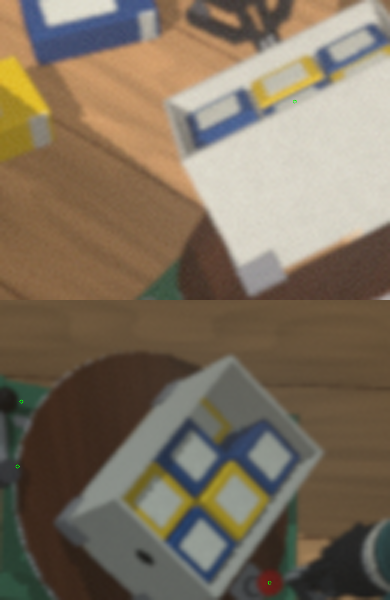

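```bash
python3 -m jog '[{"dp":[0,0,1.5],"delta_rot":[0,0,0]},{"dp":[0,0,2.8],"delta_rot":[0,0,0]},{"dp":[0,0,3.1],"delta_rot":[0,0,0]},{"dp":[0,0,3.1],"delta_rot":[0,0,0]}]'; python3 st.py;python3 -m jog '[{"dp":[0,0,0.25],"delta_rot":[0,0,0]},{"dp":[0,0,0.4],"delta_rot":[0,0,0]},{"dp":[0,0,0.4],"delta_rot":[0,0,0]}]'; python3 st.py
```

```text
clock: 17.0
eef_pos: [0.4674, -0.0655, 0.1402]
tcp_rot: [-2.385, -1.166, -0.32]
force: [-0.3, 0.6, 0.2]
gripper_width: 0.004
disc cyl: rad 148.6 ang -126.4 h 57.8 mm turned 78.5
force cw 0.7 radial -0.3 n -0.2 tool [ 0.2961 -0.6595  0.1584] grip mm 0.3678706254193696 t 17.0
clock: 17.38
eef_pos: [0.4678, -0.064, 0.1373]
tcp_rot: [-2.386, -1.167, -0.321]
force: [-0.6, -0.3, -1.6]
gripper_width: 0.001
disc cyl: rad 148.5 ang -126.2 h 54.6 mm turned 78.3
force cw -0.2 radial 1.2 n -1.3 tool [-1.2197  0.1941  1.267 ] grip mm 0.054439011364180404 t 17.375
```

```bash
python3 -m jog '[{"dp":[0,0,0.25],"delta_rot":[0,0,0]},{"dp":[0,0,0.4],"delta_rot":[0,0,0]},{"dp":[0,0,0.4],"delta_rot":[0,0,0]}]'; python3 st.py
```

```text
clock: 17.75
eef_pos: [0.4691, -0.0638, 0.1356]
tcp_rot: [-2.389, -1.169, -0.323]
force: [-3.2, -6.2, 9.5]
gripper_width: -0.0
disc cyl: rad 148.3 ang -125.6 h 52.9 mm turned 77.7
force cw 2.3 radial 2.4 n 11.3 tool [ -2.4357  -2.0802 -11.3417] grip mm -0.03576894197280322 t 17.75
```

The press on the knob met resistance at h ≈ 53 mm, where the head top should be at 54 mm with the pin home. If the pin were still riding it would be near 64 mm. Pin home is confirmed, so I'll compute the brake moves.

```bash
cat > br.py <<'E'
from h import *
P=np.load('p.npy');M=model(P);p,Q=cur()
b=tri(ray('scene',(293.5,223.5)),ray('top',(182,143)));print('ball',b,M['brake_ball'])
B=np.c_[M['x'],M['u'],M['n']]
bl=B.T@(b[0]-M['C']);print('ball in disc',np.round(bl*1e3,1))
Qb=toolrot(M,0.)
def fp(deg,h,r=.075):
    t=np.radians(deg);ax=np.array([bl[0]-.07,bl[1],0]);ax=.5*(ax+[0,.192,0])
    return M['C']+B@(ax+np.array([r*np.cos(t),r*np.sin(t),h]))
def show():
    rows(p,Q,p+.15*M['n'],Q,'up')
    rows(p,Q,fp(-45,.2),Qb,'over')
    rows(p,Q,fp(-45,.038),Qb,'down')
    for d in(-35,-20,-10,0,10,20,30,40,50,56): rows(p,Q,fp(d,.038),Qb,d)
show()
E
python3 br.py
```

```text
ball (array([0.62544493, 0.22645149, 0.29165977]), [np.float64(0.0014165799321600094), np.float64(0.0014165799321600768)]) [0.6255     0.20977688 0.28670319]
ball in disc [ 69.9 208.9  43. ]
up dp [  0.05   0.14 -15.  ] rot [0. 0. 0.] deg 0.0 dist 15.0
over dp [ 29.77  -5.22 -14.66] rot [ 0.01   0.    -0.658] deg 37.7 dist 33.6
down dp [29.72 -5.37  1.54] rot [ 0.01   0.    -0.658] deg 37.7 dist 30.2
-35 dp [31.02 -5.32  1.54] rot [ 0.01   0.    -0.658] deg 37.7 dist 31.5
-20 dp [32.95 -5.66  1.54] rot [ 0.01   0.    -0.658] deg 37.7 dist 33.5
-10 dp [34.16 -6.17  1.54] rot [ 0.01   0.    -0.658] deg 37.7 dist 34.7
0 dp [35.26 -6.87  1.54] rot [ 0.01   0.    -0.658] deg 37.7 dist 36.0
10 dp [36.22 -7.76  1.53] rot [ 0.01   0.    -0.658] deg 37.7 dist 37.1
20 dp [37.01 -8.8   1.53] rot [ 0.01   0.    -0.658] deg 37.7 dist 38.1
30 dp [37.61 -9.96  1.52] rot [ 0.01   0.    -0.658] deg 37.7 dist 38.9
40 dp [ 38.   -11.21   1.51] rot [ 0.01   0.    -0.658] deg 37.7 dist 39.6
50 dp [ 38.16 -12.51   1.5 ] rot [ 0.01   0.    -0.658] deg 37.7 dist 40.2
56 dp [ 38.15 -13.29   1.49] rot [ 0.01   0.    -0.658] deg 37.7 dist 40.4
```

```bash
python3 -m jog '[{"dp":[0,0,-5],"delta_rot":[0,0,0]},{"dp":[0,0,-11],"delta_rot":[0,0,0]},{"dp":[0,0,-15],"delta_rot":[0,0,0]},{"dp":[5,-1,-15],"delta_rot":[0,0,-0.1]},{"dp":[11,-2,-15],"delta_rot":[0,0,-0.2]},{"dp":[17,-3,-15],"delta_rot":[0,0,-0.3]},{"dp":[23,-4,-15],"delta_rot":[0,0,-0.45]},{"dp":[29.7,-5.3,-15],"delta_rot":[0.01,0,-0.6]},{"dp":[29.7,-5.3,-15],"delta_rot":[0.01,0,-0.66]},{"dp":[29.7,-5.3,-10],"delta_rot":[0.01,0,-0.66]},{"dp":[29.7,-5.3,-5],"delta_rot":[0.01,0,-0.66]},{"dp":[29.7,-5.3,-5],"delta_rot":[0.01,0,-0.66]}]'; python3 st.py
python3 - <<'E'
from h import *
ims={c:snap(c) for c in('scene','top')}
p,Q=cur();M=model(np.load('p.npy'));print(manip.get_obs()['joint_positions'])
o={'scene':(200,130),'top':(150,100)};L=[]
for c in ims:
  im=cv2.resize(ims[c][o[c][1]:o[c][1]+130,o[c][0]:o[c][0]+130,::-1],None,fx=3,fy=3,interpolation=cv2.INTER_CUBIC)
  for P in(M['brake_ball'],M['brake_axis'],p,p+Q[:,2]*.065,[.6254,.2265,.2917]):
    q=(proj(c,P)-o[c])*3;cv2.circle(im,tuple(int(v) for v in q),3,(0,255,0),1)
  L.append(im)
cv2.imwrite('pics/i.png',np.hstack(L))
E
```

```text
clock: 19.25
eef_pos: [0.6046, 0.1454, 0.3065]
tcp_rot: [-1.919, -1.921, -0.506]
force: [-1.0, -0.1, -0.2]
gripper_width: 0.001
disc cyl: rad 154.1 ang 71.4 h 96.3 mm turned -119.3
force cw -0.9 radial -0.6 n -0.1 tool [-0.2402 -1.0419  0.1274] grip mm 0.1184743388631849 t 19.25
[-0.09140998  0.12222684  1.71003756  0.53334479  1.39396826 -0.21157753]
```

View pics/i.png

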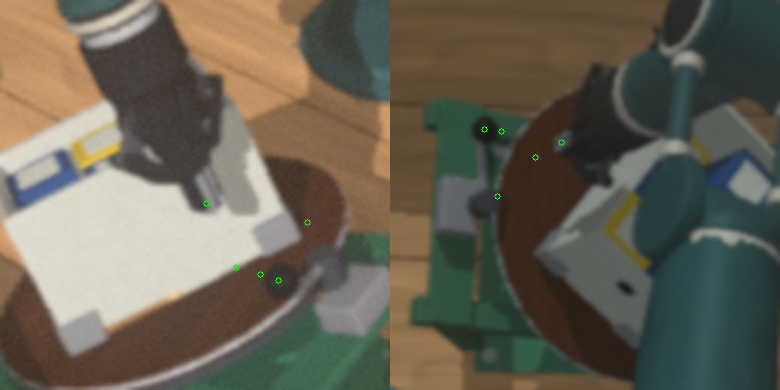

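The tool is poised over the disc. The triangulated ball mark, (278,280) left and (484,129) right, sits on the real ball, while the model mark is about 17 mm short. I'll use the triangulated ball.

```bash
sed -i 's/;ax=.5\*(ax+\[0,.192,0\])//; s/\.038/.034/g; s/^show()//' br.py; echo "
rows(p,Q,fp(-45,.034),Qb,'down')
p=fp(-45,.034);Q=Qb
for d in(-35,-28,-20,-10,0,10,20,30,40,50,56,60): rows(p,Q,fp(d,.034),Qb,d)" >> br.py; python3 br.py
```

```text
ball (array([0.62544493, 0.22645149, 0.29165977]), [np.float64(0.0014165799321600094), np.float64(0.0014165799321600768)]) [0.6255     0.20977688 0.28670319]
ball in disc [ 69.9 208.9  43. ]
down dp [0.81 0.11 6.76] rot [-0.003 -0.003  0.001] deg 0.3 dist 6.8
-35 dp [ 1.    0.84 -0.  ] rot [0. 0. 0.] deg 0.0 dist 1.3
-28 dp [ 1.78  1.32 -0.  ] rot [0. 0. 0.] deg 0.0 dist 2.2
-20 dp [2.74 1.74 0.  ] rot [0. 0. 0.] deg 0.0 dist 3.2
-10 dp [ 4.    2.08 -0.  ] rot [0. 0. 0.] deg 0.0 dist 4.5
0 dp [ 5.3  2.2 -0. ] rot [0. 0. 0.] deg 0.0 dist 5.7
10 dp [6.61 2.08 0.  ] rot [0. 0. 0.] deg 0.0 dist 6.9
20 dp [ 7.87  1.74 -0.  ] rot [0. 0. 0.] deg 0.0 dist 8.1
30 dp [ 9.05  1.19 -0.  ] rot [0. 0. 0.] deg 0.0 dist 9.1
40 dp [10.12  0.44  0.  ] rot [0. 0. 0.] deg 0.0 dist 10.1
50 dp [11.05 -0.48  0.  ] rot [0. 0. 0.] deg 0.0 dist 11.1
56 dp [11.52 -1.11 -0.  ] rot [0. 0. 0.] deg 0.0 dist 11.6
60 dp [11.8  -1.55 -0.  ] rot [0. 0. 0.] deg 0.0 dist 11.9
```

```bash
python3 -m jog '[{"dp":[0.8,0.1,3],"delta_rot":[0,0,0]},{"dp":[0.8,0.1,6],"delta_rot":[0,0,0]},{"dp":[0.8,0.1,6.7],"delta_rot":[0,0,0]},{"dp":[0.8,0.1,6.7],"delta_rot":[0,0,0]}]'; python3 st.py; python3 -m jog '[{"dp":[1,0.8,0],"delta_rot":[0,0,0]},{"dp":[1.8,1.3,0],"delta_rot":[0,0,0]},{"dp":[2.7,1.7,0],"delta_rot":[0,0,0]},{"dp":[4,2.1,0],"delta_rot":[0,0,0]},{"dp":[5.3,2.2,0],"delta_rot":[0,0,0]}]'; python3 st.py
```

```text
clock: 19.85
eef_pos: [0.6093, 0.184, 0.2591]
tcp_rot: [-1.924, -1.926, -0.518]
force: [0.4, -0.1, 0.8]
gripper_width: 0.003
disc cyl: rad 164.9 ang 71.0 h 36.0 mm turned -118.9
force cw 0.3 radial 0.4 n 0.8 tool [ 0.3264  0.4151 -0.7829] grip mm 0.24162487763971258 t 19.85
clock: 20.48
eef_pos: [0.6293, 0.2287, 0.2826]
tcp_rot: [-1.924, -1.928, -0.507]
force: [-2.7, -6.8, -2.1]
gripper_width: -0.003
disc cyl: rad 219.1 ang 70.3 h 34.0 mm turned -118.2
force cw -0.3 radial -7.5 n 1.6 tool [-6.9384 -2.7587 -1.5512] grip mm -0.2498874711993783 t 20.475
```

```bash
python3 -m jog '[{"dp":[0.7,-0.05,0],"delta_rot":[0,0,0]},{"dp":[1.3,-0.1,0],"delta_rot":[0,0,0]},{"dp":[2.6,-0.5,0],"delta_rot":[0,0,0]},{"dp":[3.75,-1,0],"delta_rot":[0,0,0]},{"dp":[4.8,-1.8,0],"delta_rot":[0,0,0]},{"dp":[5.7,-2.7,0],"delta_rot":[0,0,0]},{"dp":[5.7,-2.7,0],"delta_rot":[0,0,0]}]'; python3 st.py
python3 - <<'E'
from h import *
ims={c:snap(c) for c in('scene','top')}
o={'scene':(220,130),'top':(130,90)}
L=[cv2.resize(ims[c][o[c][1]:o[c][1]+130,o[c][0]:o[c][0]+130,::-1],None,fx=3,fy=3,interpolation=cv2.INTER_CUBIC) for c in ims]
cv2.imwrite('pics/j.png',np.hstack(L))
E
```

```text
clock: 21.35
eef_pos: [0.6026, 0.2808, 0.314]
tcp_rot: [-1.921, -1.927, -0.518]
force: [0.5, 0.2, 0.5]
gripper_width: -0.001
disc cyl: rad 271.2 ang 80.0 h 35.2 mm turned -127.9
force cw 0.4 radial 0.5 n 0.4 tool [ 0.4011  0.4725 -0.3726] grip mm -0.10075767326837591 t 21.35
```

View pics/j.png

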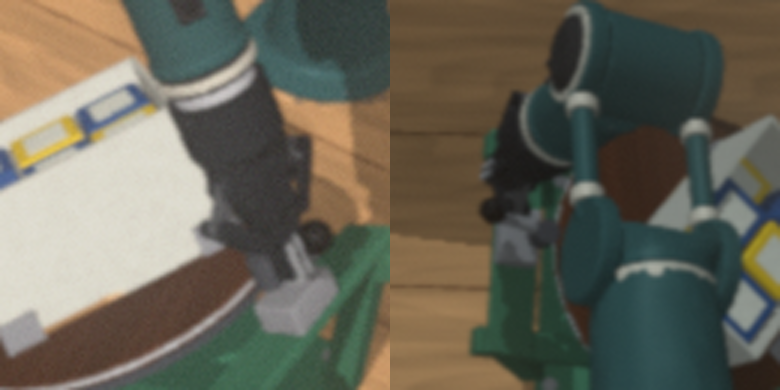

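The ball has swung over, now at (317,236) left and (492,208) right, and the contact force is zero. I'll push a little further to feel the end stop.

```bash
python3 -m jog '[{"dp":[0.25,-0.3,0],"delta_rot":[0,0,0]},{"dp":[0.5,-0.6,0],"delta_rot":[0,0,0]},{"dp":[0.7,-0.9,0],"delta_rot":[0,0,0]},{"dp":[0.7,-0.9,0],"delta_rot":[0,0,0]}]'; python3 st.py
```

```text
clock: 21.95
eef_pos: [0.5942, 0.2858, 0.3166]
tcp_rot: [-1.923, -1.925, -0.516]
force: [0.5, -0.4, -0.9]
gripper_width: 0.002
disc cyl: rad 275.5 ang 81.9 h 34.9 mm turned -129.8
force cw 0.6 radial -0.7 n -0.5 tool [-0.8266  0.5069  0.5314] grip mm 0.13528700120380838 t 21.95
```

```bash
python3 -m jog '[{"dp":[0.1,-0.3,0],"delta_rot":[0,0,0]},{"dp":[0.2,-0.6,0],"delta_rot":[0,0,0]},{"dp":[0.2,-0.8,0],"delta_rot":[0,0,0]},{"dp":[0.2,-0.8,0],"delta_rot":[0,0,0]}]'; python3 st.py
```

```text
clock: 22.45
eef_pos: [0.5864, 0.2875, 0.3177]
tcp_rot: [-1.923, -1.925, -0.517]
force: [0.0, 0.6, 0.9]
gripper_width: -0.002
disc cyl: rad 276.5 ang 83.6 h 34.9 mm turned -131.5
force cw -0.1 radial 1.0 n 0.5 tool [ 0.9665  0.0036 -0.5238] grip mm -0.15091883900585376 t 22.45
```

```bash
python3 -m jog '[{"dp":[0,2,0],"delta_rot":[0,0,0]},{"dp":[0,3,-3],"delta_rot":[0,0,0]},{"dp":[0,3,-9],"delta_rot":[0,0,0]},{"dp":[0,3,-15],"delta_rot":[0,0,0]},{"dp":[0,5,-20],"delta_rot":[0,0,0]},{"dp":[-5,9,-22],"delta_rot":[0,0,0]},{"dp":[-10,12,-22],"delta_rot":[0,0,0]},{"dp":[-10,12,-22],"delta_rot":[0,0,0]}]'
python3 - <<'E'
from h import *
ims={c:snap(c) for c in('scene','top')}
np.set_printoptions(precision=4,suppress=True)
M=model(np.load('p.npy'))
r={c:manip.spot_point('brake_ball',c) for c in ims};print(r)
A=np.array([.5554,.2265,.2917])
o={'scene':(220,130),'top':(130,90)};L=[]
for c in ims:
  im=cv2.resize(ims[c][o[c][1]:o[c][1]+130,o[c][0]:o[c][0]+130,::-1],None,fx=3,fy=3,interpolation=cv2.INTER_CUBIC)
  for b,col in((0,(255,0,0)),(.65,(255,0,255)),(1.15,(0,0,255)),(1.3,(0,255,0))):
    q=(proj(c,A+.07*(np.cos(b)*M['x']+np.sin(b)*M['u']))-o[c])*3;cv2.circle(im,tuple(int(v) for v in q),3,col,1)
  L.append(im)
cv2.imwrite('pics/k.png',np.hstack(L))
if all(r.values()):
    q=tri(*[ray(c,r[c][0]['xy']) for c in r]);print(q);d=q[0]-A;print('angle',np.arctan2(d@M['u'],d@M['x']),np.linalg.norm(d))
for t in('blue_packet','yellow_packet','soap','knob'): print(t,[(c,[np.round(x['xy'],1) for x in manip.spot_point(t,c)[:1]]) for c in ims])
E
```

```text
clock: 23.45
eef_pos: [0.7085, 0.0864, 0.451]
tcp_rot: [-1.928, -1.916, -0.508]
force: [-0.7, 0.5, -0.7]
gripper_width: 0.002
{'scene': [{'xy': [323.5, 204.1], 'p': 0.59}], 'top': [{'xy': [164.3, 160.2], 'p': 0.69}]}
(array([0.5598, 0.2679, 0.3283]), [np.float64(0.001335678751235108), np.float64(0.0013356787512351401)])
angle 1.4904188204279583 0.05542690209790193
blue_packet [('scene', [array([170.4, 161.1])]), ('top', [array([364.7, 226.6])])]
yellow_packet [('scene', [array([129.5, 194.7])]), ('top', [array([358.7, 172.3])])]
soap [('scene', [array([378.5, 255.5])]), ('top', [array([148.9, 237.2])])]
knob [('scene', [array([128.5, 192.8])]), ('top', [array([357.8, 174.5])])]
```

View pics/k.png

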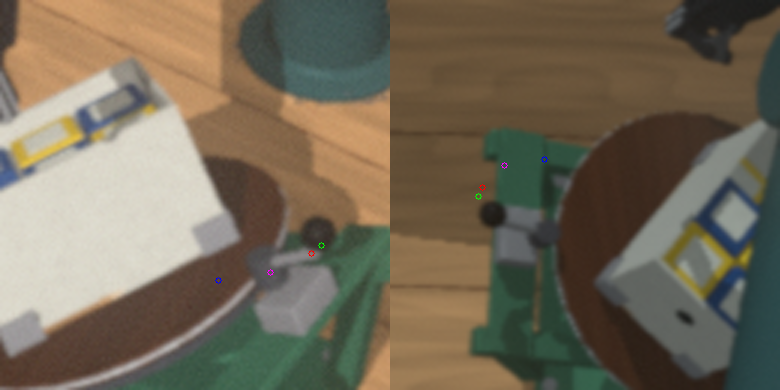

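The ball is now at (318,233) left and (492,213) right, at the predicted "on" position with the arm pointing away from the disc. The packets and soap read the same pixels as at the start to within a few px. The robot is clear, so I'm handing in.

```bash
python3 -c "
from cell import manip
print(manip.job_done(), manip.get_obs()['clock'])"
```

```text
the job is handed in; nothing more can be done
the job is handed in; nothing more can be done
```

The carton is at its next stop with the pin home and the brake on. I handed the job in at about 24 s of the 58 s allowed; no verdict is reported.

**What I did:**
- I drew the knob about 12 mm along its own axis and turned the disc clockwise, still gripping, to about 50°.
- I then eased the grip so the pin rode on the track. It caught at about 78°, barring the disc against a 35 N push.
- With the pin home, I swung the brake handle over with the closed fingers and withdrew.

**Last checks:**
- **Pin:** pressing on the knob met resistance at 53 mm above the disc. The head top should be at 54 mm with the pin home, and at about 64 mm if it were still riding. I made this check before the brake swing; the knob was not found in the last pictures, so it was not repeated.
- **Brake:** the pictures show the ball at the "on" end. Triangulation gave about 1.5 rad against a stop of 1.3, and an arm of 55 mm instead of 70, so that reading is rough. I did not feel the end stop: my last pushes met no force because the handle had already moved away from the fingers.
- **Packets and soap:** they are within about 3 px of where they started, and nothing touched the robot at the end.

**What disagreed:** my first estimate of the stand was about 4° off in yaw, which pulled the plunger to its stop (24 N) during the turn. I corrected it from the contact forces. The corrected disc frame still put the brake ball about 17 mm from where the cameras saw it, so I used the cameras there.

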